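# Sort the specimen delivery, urgent tubes first

## Task

Sort the delivery on the bench: lay the red-capped tubes flat in the red tray, the purple-capped tubes flat in the purple tray, and stand the orange-lidded specimen pot upright in the round orange stand. The two urgent tubes, marked with yellow bands, must both be in their trays before you move the white-labelled tubes or the pot. Do not knock over or shift the small amber bottle, and leave everything at rest and released.

Things in the scene. Friction and masses are not known exactly. Their poses are not given: they have to be found in the camera images.
- red_urgent: Transport tube lying on the bench, red six-sided screw cap, with a broad yellow band round its middle: urgent. 80 mm long; body a round tube 16 mm in diameter, with six-sided ends 20 mm across flats that stop it rolling: the coloured cap, the 18 mm at +x, and a foot, the 8 mm at -x. Origin on the tube's axis at mid-length, 10 mm above what it lies on; x runs along the tube from foot to cap. About 22 g. Plain to grip across the round middle, which is 54 mm long.
- red_plain: Transport tube lying on the bench, red six-sided screw cap, with a white label round its middle: routine. 80 mm long; body a round tube 16 mm in diameter, with six-sided ends 20 mm across flats that stop it rolling: the coloured cap, the 18 mm at +x, and a foot, the 8 mm at -x. Origin on the tube's axis at mid-length, 10 mm above what it lies on; x runs along the tube from foot to cap. About 22 g. Plain to grip across the round middle, which is 54 mm long.
- purple_urgent: Transport tube lying on the bench, purple six-sided screw cap, with a broad yellow band round its middle: urgent. 80 mm long; body a round tube 16 mm in diameter, with six-sided ends 20 mm across flats that stop it rolling: the coloured cap, the 18 mm at +x, and a foot, the 8 mm at -x. Origin on the tube's axis at mid-length, 10 mm above what it lies on; x runs along the tube from foot to cap. About 22 g. Plain to grip across the round middle, which is 54 mm long.
- purple_plain: Transport tube lying on the bench, purple six-sided screw cap, with a white label round its middle: routine. 80 mm long; body a round tube 16 mm in diameter, with six-sided ends 20 mm across flats that stop it rolling: the coloured cap, the 18 mm at +x, and a foot, the 8 mm at -x. Origin on the tube's axis at mid-length, 10 mm above what it lies on; x runs along the tube from foot to cap. About 22 g. Plain to grip across the round middle, which is 54 mm long.
- pot: Cream specimen pot standing on the bench, 62 mm high, body 40 to 44 mm in diameter, with an orange lid 48 mm in diameter on its top 16 mm. Origin at the centre of its underside, z up. About 70 g.
- red_tray: Open tray with red walls and a white floor, fixed to the bench. Outside 115 mm (its x) by 130 mm (its y) by 20 mm high, walls 6 mm thick; inside 103 mm by 118 mm, floor 6 mm above the bench. Origin at the centre of its underside, z up. Room for two tubes side by side along its x, for instance 28 mm either side of its centre line.
- purple_tray: Open tray with purple walls and a white floor, fixed to the bench. Outside 115 mm (its x) by 130 mm (its y) by 20 mm high, walls 6 mm thick; inside 103 mm by 118 mm, floor 6 mm above the bench. Origin at the centre of its underside, z up. Room for two tubes side by side along its x, for instance 28 mm either side of its centre line.
- pot_stand: Round orange stand, a shallow dish fixed to the bench: 84 mm outside diameter, 72 mm inside, rim 14 mm high, floor 4 mm above the bench. Origin at the centre of its underside, z up.
- amber_bottle: Small amber glass bottle with a white cap, 32 mm in diameter, 60 mm high, standing loose on the bench off to one side of the trays; to be left alone. Origin at the centre of its underside, z up.

How it is judged:
On the way:
1. both yellow-banded tubes lie flat, released, in the trays of their cap colours, while the white-labelled tubes and the pot are still where they were (within 30 mm) (x of red_urgent in the frame of red_tray between -0.045 and 0.045 m and y of red_urgent in the frame of red_tray between -0.055 and 0.055 m and z of red_urgent in the frame of red_tray between 0.008 and 0.021 m and angle between red_urgent's own x axis and vertical between 1.47 and 1.67 rad and linear speed of each of red_urgent, purple_urgent below 0.02 m/s and contact force between the fingers and red_urgent below 0.1 N and x of purple_urgent in the frame of purple_tray between -0.045 and 0.045 m and y of purple_urgent in the frame of purple_tray between -0.055 and 0.055 m and z of purple_urgent in the frame of purple_tray between 0.008 and 0.021 m and angle between purple_urgent's own x axis and vertical between 1.47 and 1.67 rad and contact force between the fingers and purple_urgent below 0.1 N and distance of each of red_plain, purple_plain, pot from where it was at the start of the episode below 0.03 m), for 0.2 s.
At the end, for the whole second after the job is handed in: All four tubes lie flat (within 6 degrees) on the floor of the tray of their cap colour, middles within 45 mm (tray x) and 55 mm (tray y) of its centre; the pot stands upright (within 6 degrees) on the floor of its stand, within 14 mm of its centre; all released and at rest (x of red_urgent in the frame of red_tray between -0.045 and 0.045 m and y of red_urgent in the frame of red_tray between -0.055 and 0.055 m and z of red_urgent in the frame of red_tray between 0.008 and 0.021 m and angle between red_urgent's own x axis and vertical between 1.47 and 1.67 rad and linear speed of each of red_urgent, red_plain, purple_urgent, purple_plain, pot below 0.02 m/s and contact force between the fingers and red_urgent below 0.1 N and x of red_plain in the frame of red_tray between -0.045 and 0.045 m and y of red_plain in the frame of red_tray between -0.055 and 0.055 m and z of red_plain in the frame of red_tray between 0.008 and 0.021 m and angle between red_plain's own x axis and vertical between 1.47 and 1.67 rad and contact force between the fingers and red_plain below 0.1 N and x of purple_urgent in the frame of purple_tray between -0.045 and 0.045 m and y of purple_urgent in the frame of purple_tray between -0.055 and 0.055 m and z of purple_urgent in the frame of purple_tray between 0.008 and 0.021 m and angle between purple_urgent's own x axis and vertical between 1.47 and 1.67 rad and contact force between the fingers and purple_urgent below 0.1 N and x of purple_plain in the frame of purple_tray between -0.045 and 0.045 m and y of purple_plain in the frame of purple_tray between -0.055 and 0.055 m and z of purple_plain in the frame of purple_tray between 0.008 and 0.021 m and angle between purple_plain's own x axis and vertical between 1.47 and 1.67 rad and contact force between the fingers and purple_plain below 0.1 N and horizontal distance between pot and pot_stand below 0.014 m and z of pot in the frame of pot_stand below 0.009 m and angle between pot's own z axis and vertical below 0.1 rad and contact force between the fingers and pot below 0.1 N); the robot touches nothing.
It fails at once if the amber bottle is knocked over or shifted more than 30 mm (angle between amber_bottle's own z axis and vertical above 0.6 rad or distance of amber_bottle from where it was at the start of the episode above 0.03 m).
It also fails if it takes over 120 s, if anything falls off the work surface, if the arm or the gripper's body presses on something with over 40 N, if the wrist force passes 120 N, or if a joint passes its speed limit or range.

## Robot

A 7-joint arm with a two-finger parallel gripper is mounted at the origin on the work surface. World frame = base frame: x ahead of the robot, y to its left, z up, the work surface at z = 0. Lengths are in m, angles in rad, forces in N, time in s.
With the tool pointing down it reaches from about 0.4 to 0.85 m from the base axis. Payload 4.5 kg.
Tool frame: the origin (TCP) lies where the fingers leave the gripper's body, on its centre line; the fingertips stand 64 mm ahead of it and the grasp point (between the pads) lies 45 mm ahead of it; z points along the fingers, y is the direction in which the jaws open and shut (so a half turn about z gives the same grasp; the last joint's range is limited). The gripper opens to 88 mm and grips with 3 to 60 N. Pads are 18 mm wide; open, the fingers measure 123 mm over their backs; the gripper's body (75 mm by 187 mm) begins 45 mm behind the grasp point.
Start: joints at [1.35, 0.689, -0.195, 1.565, 0.157, 0.902, -0.215], TCP at [0.158, -0.605, 0.303] pointing down, gripper open.
Joint ranges: [-3.01, 3.01], [-0.46, 2.08], [-1.47, 1.51], [0.13, 2.56], [-1, 4.14], [0.04, 2.09], [-2.66, 2.66]. Speed limits (rad/s): [2.57, 2.57, 3.14, 3.14, 3.14, 3.14, 3.14].

## Interface

Orientations are given as a unit quaternion [x, y, z, w].
In Python, from plant import monitor, snapshot, workorder, finder gives the robot as it stands.
- The arm moves only by the tool carry_out, never from a script. Its argument "motion" is one flat list of numbers, 6 for each row, row after row: the shift along the tool's x, y, z in cm, then the turn, a rotation vector about the tool's x, y, z in rad. In form: [x, y, z, rx, ry, rz, x, y, z, rx, ry, rz, ...]. A call has 1 to 8 rows; each row shifts and turns the commanded pose from where the row before left it, along the tool's axes as they then stand; what a row does not reach is not made up. A row lasts 1/8 s, in which the tool goes at most 62.5 mm and 10.7 degrees, less where a joint would pass 70% of its speed; a pose out of reach is approached as far as the arm can. A call with a gripper value outside its range is refused whole. "hand" is the finger opening in cm, from 0 to 8.81, set as the call begins (left out, the last holds). The fingers move at their own pace and stop on an object; "grip_force" is the grip in N (left out, the last holds). Time passes only in rows, so rows that do not move let the fingers close. It gives the time, the measured TCP pose, the force and the opening at its end, in the units of the state.
- monitor.get_state(): the state, without advancing time (a new reading comes with each control period).
- snapshot(name): name is "scene" or "top"; returns a dict with "frame" (420x560x3 uint8, red, green, blue), "range_z" (420x560 float32, m along the optical axis (not along the pixel's ray), 0 where there is no reading), "fx", "fy", "cx", "cy" (pixels), "rvec" (rotation vector, rad) and "tvec" (3), from world to camera coordinates, as OpenCV has them. Camera axes: x right, y down, z forward; pixel columns grow to the right and rows downward; lengths in m; the calibration is good to about 2 mm. A picture is of the moment at which its call begins.
- workorder.finish_job(): hands the job in, once; it reports no verdict.
Trained networks look in a picture, given as the dict that the camera call returned (one of the last four; its "shot" number tells which), for a name from the list of things; names that differ only in an ending like _2 or _b are one class to them, and where a whole thing is asked for, a point or a joint stands for the part that bears it (a point fixed in the world has none). Each returns a list of dicts, best first, with "p" (0 to 1); they miss things now and then, are a little off and sometimes report something else, mostly with a low value. They report only what shows in the picture. A call takes as long as a camera call.
- finder.masks_of(picture, thing): "pixels" (420x560 bool, what is visible of it) and "extent" ([left, top, right, bottom] in pixels, round what is visible of it).
The state is a dict: "clock": time; "q": joint angles; "qd": joint speeds; "joint_torque": joint torques, N m; "tool_pos": TCP position; "eef_rot": TCP orientation; "contact_force": force on the tool from outside, world axes, zero at the start; "moment": the same for the moment, N m; "opening": opening from 0.0 (shut) to 1.0 (fully open).
Only numpy, scipy, OpenCV 4.12 (cv2) and the standard library are available. Lean on these libraries where they do the work, as an engineer would, in place of code of your own. Each camera call takes 0.05 s, during which the arm holds its last target. There are 200 camera calls.

## Working session

There is one attempt and no reset: what is moved stays moved. The work goes in short steps, Python scripts to look and compute and a tool call to move; the robot and the scene stay as the last step left them, time stands still between calls to the robot, and variables do not carry over. Pictures are saved under pics/ and viewed, about 12 in all and at most 16, crops included, and the job is handed in when it is done.

Besides the shell and the picture viewer there is one more tool, called after ">>>" by a JSON object that holds its "api" and its "payload", one argument or row to a line. carry_out: Moves the arm, as the interface text tells. Its arguments: {"type":"object","properties":{"motion":{"type":"array"},"hand":{"type":"number"},"grip_force":{"type":"number"}},"required":["motion"]}

```bash
ls; mkdir -p pics; cat > h.py <<'E'
import numpy as np, cv2
from scipy.spatial.transform import Rotation as R
from plant import monitor, snapshot, workorder, finder
NAMES=["red_urgent","red_plain","purple_urgent","purple_plain","pot","red_tray","purple_tray","pot_stand","amber_bottle"]
def world(p,mask):
    v,u=np.nonzero(mask&(p["range_z"]>0)); z=p["range_z"][v,u]
    c=np.c_[(u-p["cx"])/p["fx"]*z,(v-p["cy"])/p["fy"]*z,z]
    M=cv2.Rodrigues(np.array(p["rvec"],float))[0]
    return (c-np.ravel(p["tvec"]))@M,u,v
def measure(p,names=NAMES,k=1):
    for n in names:
        for d in finder.masks_of(p,n)[:k]:
            w,u,v=world(p,d["pixels"])
            if len(w)<10: print(n,"few",d["p"]); continue
            (cx,cy),(a,b),ang=cv2.minAreaRect((w[:,:2]*1000).astype(np.float32))
            if a<b: a,b,ang=b,a,ang+90
            print(n,"p%.2f"%d["p"],"px",[int(x) for x in d["extent"]],"n",len(w),"ctr",np.round([cx,cy],1),"size",np.round([a,b]),"ang %.1f"%ang,"z %.0f..%.0f"%tuple(np.percentile(w[:,2]*1000,[2,98])),"mean",np.round(w[:,:2].mean(0)*1000,1))
def save(p,f): cv2.imwrite("pics/"+f,p["frame"][:,:,::-1])
E
python3 - <<'E'
from h import *
s=monitor.get_state(); print(s)
for n in("scene","top"):
    p=snapshot(n); save(p,n+"1.png"); print(n); measure(p,k=2)
E
```

```text
pics
{'clock': 0.0, 'q': array([ 1.34983168,  0.68997204, -0.19451339,  1.566373  ,  0.15729499,
        0.90249033, -0.21511096]), 'qd': array([ 9.22472747e-04, -6.72992476e-05, -5.90193842e-04,  1.30611094e-03,
        1.14594831e-04, -3.12259568e-04,  1.07324390e-03]), 'joint_torque': array([-7.78030681e-04, -5.27568519e+01, -1.26708761e+00, -1.53433549e+01,
       -5.26528526e-02,  6.70194102e-03,  1.40100278e-04]), 'tool_pos': array([ 0.15733825, -0.60432562,  0.30190964]), 'eef_rot': array([ 9.91892746e-01,  1.27074476e-01, -1.83000583e-04, -9.07463515e-04]), 'contact_force': array([0.41454735, 0.16177778, 0.30251175]), 'moment': array([-0.00065045,  0.00218327, -0.00481685]), 'opening': 0.9974663359894851}
scene
red_urgent p0.56 px [243, 171, 273, 184] n 184 ctr [ 458.5 -165.7] size [78. 45.] ang 3.0 z -1..19 mean [ 457.8 -164.6]
red_plain p0.57 px [287, 190, 304, 214] n 168 ctr [445.  -12.9] size [83. 23.] ang 39.3 z 1..20 mean [449.  -8.]
red_plain p0.33 px [258, 246, 336, 310] n 2859 ctr [602.  193.1] size [152. 125.] ang 88.0 z 1..20 mean [606.9 204.8]
purple_urgent p0.53 
[... 1536 characters left out ...]
plain p0.48 px [268, 146, 306, 181] n 1113 ctr [635.3   7.6] size [85. 83.] ang 179.7 z -0..17 mean [635.    8.2]
pot p0.60 px [202, 232, 228, 261] n 426 ctr [446.8 164.2] size [52. 46.] ang 174.1 z 17..67 mean [443.  164.3]
red_tray p0.79 px [167, 151, 231, 206] n 3216 ctr [606.8 204.1] size [141. 124.] ang 87.4 z 0..23 mean [604. 203.]
purple_tray p0.65 px [360, 136, 419, 192] n 3081 ctr [ 629.2 -224.2] size [135. 124.] ang 83.9 z 2..23 mean [ 626.8 -222.4]
pot_stand p0.75 px [269, 144, 306, 183] n 1107 ctr [634.8   8.4] size [84. 83.] ang 32.5 z -0..17 mean [635.2   8. ]
amber_bottle p0.65 px [107, 193, 124, 207] n 193 ctr [549.8 380.4] size [29. 22.] ang 149.0 z 11..63 mean [548.6 378.8]
```

View pics/top1.png

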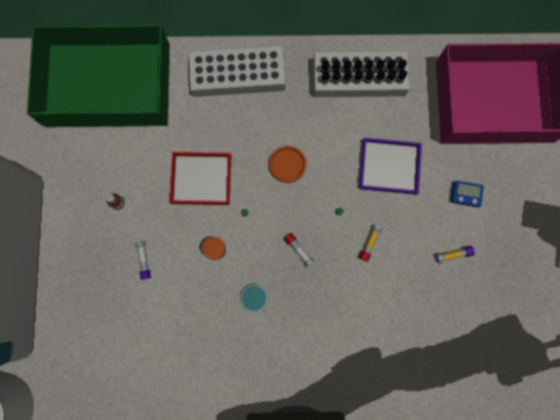

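View pics/scene1.png

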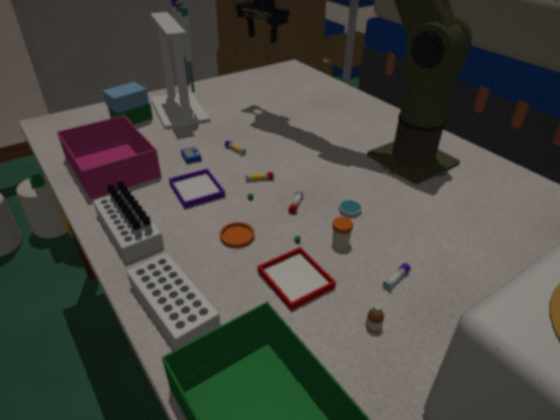

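The top picture shows all nine things where the finder put them: red_urgent (370,242), purple_urgent (455,254), red_plain (298,250), purple_plain (143,260), pot (214,247), red tray (200,178), purple tray (390,165), stand (287,164) and bottle (115,200). The scene view agrees. I'll start with purple_urgent.

```bash
cat > plan.py <<'E'
import sys
from h import *
# plan.py x y z(mm, TCP) yaw(deg): shift in present tool axes (cm), then turn (rotvec)
x,y,z,yaw=map(float,sys.argv[1:5]); s=monitor.get_state()
C=R.from_quat(s["eef_rot"]); T=R.from_euler("z",yaw,degrees=True)*R.from_euler("x",180,degrees=True)
d=C.inv().apply(np.array([x,y,z])/1000-s["tool_pos"])*100; r=(C.inv()*T).as_rotvec()
print("shift cm",d.round(2),"rows",np.linalg.norm(d)/6,"turn",r.round(3),"rows",np.linalg.norm(r)/.18,"t",s["clock"],"q7",s["q"][6],"open",s["opening"])
E
python3 plan.py 427 -354 200 -76.4
```

```text
shift cm [ 32.4  -17.49  10.27] rows 6.370207471153173 turn [ 0.    -0.     1.588] rows 8.823381159290195 t 1.0 q7 -0.21512301389361246 open 0.9993592748214609
```

>>> {"api": "carry_out", "payload": {
  "motion": [4.63,-2.5,1.47,0,0,0,4.63,-2.5,1.47,0,0,0,4.63,-2.5,1.47,0,0,0,4.63,-2.5,1.47,0,0,0,4.63,-2.5,1.47,0,0,0,4.63,-2.5,1.47,0,0,0,4.62,-2.5,1.47,0,0,0,0,0,0,0,0,0.17],
  "hand": 5,
  "grip_force": 15
}}

```text
clock: 2.0
tool_pos: [0.4312, -0.3489, 0.1988]
eef_rot: [0.999, 0.045, 0.001, -0.002]
contact_force: [-0.5, -0.3, -0.4]
opening: 0.566
```

>>> {"api": "carry_out", "payload": {
  "motion": [0,0,0,0,0,0.177,0,0,0,0,0,0.177,0,0,0,0,0,0.177,0,0,0,0,0,0.177,0,0,0,0,0,0.177,0,0,0,0,0,0.177,0,0,0,0,0,0.177,0,0,0,0,0,0.177]
}}

```text
clock: 3.0
tool_pos: [0.4273, -0.3538, 0.1999]
eef_rot: [0.785, -0.62, 0.0, -0.0]
contact_force: [-0.2, 0.1, 0.7]
opening: 0.567
```

```bash
python3 plan.py 427 -354 67 -76.4; python3 - <<'E'
from h import *
measure(snapshot("scene"),["purple_urgent"]); measure(snapshot("top"),["purple_urgent"])
E
```

```text
shift cm [1.000e-02 4.000e-02 1.329e+01] rows 2.2152716992057724 turn [-0.001 -0.    -0.003] rows 0.01807147845870032 t 3.0 q7 -1.8711951792415138 open 0.5665756338579592
purple_urgent p0.70 px [226, 141, 243, 158] n 113 ctr [ 432. -348.] size [75. 23.] ang 99.0 z -1..19 mean [ 432.8 -346. ]
purple_urgent p0.75 px [440, 246, 471, 261] n 256 ctr [ 426.9 -353.3] size [78. 20.] ang 102.6 z 8..24 mean [ 426.2 -347.6]
```

Consistent. Descend, close, lift.

>>> {"api": "carry_out", "payload": {
  "motion": [0,0,5,0,0,0,0,0,5,0,0,0,0,0,2,0,0,0,0,0,1.3,0,0,0,0,0,0,0,0,0,0,0,0,0,0,0]
}}

```text
clock: 3.95
tool_pos: [0.4274, -0.3543, 0.0677]
eef_rot: [0.787, -0.617, 0.001, 0.0]
contact_force: [0.1, 0.4, -0.3]
opening: 0.565
```

>>> {"api": "carry_out", "payload": {
  "motion": [0,0,0,0,0,0,0,0,0,0,0,0,0,0,0,0,0,0,0,0,0,0,0,0,0,0,0,0,0,0],
  "hand": 0,
  "grip_force": 15
}}

```text
clock: 4.58
tool_pos: [0.4271, -0.3538, 0.067]
eef_rot: [0.787, -0.617, 0.0, -0.0]
contact_force: [0.2, 0.3, 2.4]
opening: 0.177
```

>>> {"api": "carry_out", "payload": {
  "motion": [0,0,-2,0,0,0,0,0,-4,0,0,0,0,0,-4,0,0,0,0,0,0,0,0,0]
}}

```text
clock: 5.08
tool_pos: [0.428, -0.355, 0.1693]
eef_rot: [0.787, -0.618, 0.003, 0.0]
contact_force: [-0.2, -0.2, -1.3]
opening: 0.175
```

```bash
python3 - <<'E'
import math
a=math.radians(-6);print(628-25*-math.sin(a)*-1*-1, -223-25*math.cos(a), 628+25*-math.sin(a), -223+25*math.cos(a))
E
python3 plan.py 628 -223 167 -6;  python3 plan.py 625 -248 167 -6; python3 plan.py 631 -198 167 -6
```

```text
625.3867884183087 -247.86304738420682 630.6132115816913 -198.13695261579318
shift cm [ -8.07 -22.56   0.26] rows 3.9936024017362928 turn [ 0.    -0.006 -1.227] rows 6.814027145256051 t 5.075 q7 -1.837770455678019 open 0.17515635547330374
shift cm [ -5.72 -21.67   0.27] rows 3.736156982173135 turn [ 0.    -0.006 -1.227] rows 6.814027145256051 t 5.075 q7 -1.837770455678019 open 0.17515635547330374
shift cm [-10.43 -23.44   0.25] rows 4.276806461963052 turn [ 0.    -0.006 -1.227] rows 6.814027145256051 t 5.075 q7 -1.837770455678019 open 0.17515635547330374
```

>>> {"api": "carry_out", "payload": {
  "motion": [-1.43,-5.42,0.07,0,0,0,-1.43,-5.42,0.07,0,0,0,-1.43,-5.42,0.07,0,0,0,-1.43,-5.41,0.06,0,0,0,0,0,0,0,0,-0.175,0,0,0,0,0,-0.175,0,0,0,0,0,-0.175,0,0,0,0,0,-0.175]
}}

```text
clock: 6.08
tool_pos: [0.6232, -0.2464, 0.1623]
eef_rot: [0.952, -0.308, -0.001, -0.0]
contact_force: [-0.0, 0.1, -0.1]
opening: 0.173
```

>>> {"api": "carry_out", "payload": {
  "motion": [0,0,0,0,0,-0.175,0,0,0,0,0,-0.175,0,0,0,0,0,-0.177,0,0,0,0,0,0]
}}

```text
clock: 6.58
tool_pos: [0.6232, -0.2466, 0.1627]
eef_rot: [0.999, -0.053, -0.001, -0.001]
contact_force: [-0.5, 0.7, 0.2]
opening: 0.17
```

```bash
python3 plan.py 625 -248 73 -6; python3 - <<'E'
from h import *
p=snapshot("top"); measure(p,["purple_urgent","purple_tray"]); save(p,"top2.png")
E
```

```text
shift cm [0.21 0.14 8.97] rows 1.4949597733067286 turn [-0.002  0.002 -0.002] rows 0.016138357893634873 t 6.575 q7 -1.2846580081565626 open 0.1704168356805271
purple_urgent p0.73 px [136, 242, 149, 278] n 290 ctr [423. 324.] size [79. 21.] ang 8.4 z 11..24 mean [422.5 323. ]
purple_tray p0.55 px [360, 135, 403, 191] n 1584 ctr [ 559. -180.] size [269. 102.] ang 164.3 z 2..25 mean [ 617.8 -195.6]
```

>>> {"api": "carry_out", "payload": {
  "motion": [0.2,0.15,4,0,0,0,0,0,3,0,0,0,0,0,1.3,0,0,0,0,0,0.6,0,0,0,0,0,0,0,0,0]
}}

```text
clock: 7.35
tool_pos: [0.6262, -0.2487, 0.0756]
eef_rot: [0.999, -0.052, 0.0, 0.0]
contact_force: [-1.3, 0.2, 0.3]
opening: 0.175
```

>>> {"api": "carry_out", "payload": {
  "motion": [0,0,0,0,0,0,0,0,0,0,0,0,0,0,0,0,0,0,0,0,-2,0,0,0,0,0,-5,0,0,0,0,0,-5,0,0,0,0,0,0,0,0,0],
  "hand": 2.5
}}

```text
clock: 8.22
tool_pos: [0.6285, -0.2499, 0.2014]
eef_rot: [0.999, -0.052, 0.005, 0.002]
contact_force: [0.3, -0.1, -0.3]
opening: 0.288
```

```bash
python3 plan.py 457 -171 190 -25
```

```text
shift cm [-17.89  -6.06   0.93] rows 3.1520121237995498 turn [ 0.001 -0.011  0.332] rows 1.8440214826309498 t 8.225 q7 -1.2842578575875587 open 0.2876109726067818
```

>>> {"api": "carry_out", "payload": {
  "motion": [-4.47,-1.52,0.23,0,0,0,-4.47,-1.52,0.23,0,0,0,-4.47,-1.51,0.23,0,0,0,-4.47,-1.51,0.23,0,0,0,0,0,0,0,0,0.166,0,0,0,0,0,0.166,0,0,0,0,0,0],
  "hand": 5
}}

```text
clock: 9.1
tool_pos: [0.454, -0.1695, 0.186]
eef_rot: [0.976, -0.216, -0.0, 0.0]
contact_force: [0.6, -0.5, -0.7]
opening: 0.566
```

```bash
python3 plan.py 457 -171 67 -25; python3 - <<'E'
from h import *
p=snapshot("top"); measure(p,["red_urgent","purple_urgent","purple_tray"],2); save(p,"top3.png")
p=snapshot("scene"); measure(p,["red_urgent","purple_urgent"],2)
E
```

```text
shift cm [3.40e-01 1.00e-02 1.19e+01] rows 1.983515879847344 turn [0.    0.    0.002] rows 0.010788394577458367 t 9.1 q7 -1.4858517175274302 open 0.5657798777588673
purple_urgent p0.64 px [401, 146, 407, 175] n 226 ctr [ 582.2 -216.2] size [188.  35.] ang 149.6 z 15..30 mean [ 636.6 -248.9]
purple_tray p0.78 px [360, 136, 423, 189] n 2296 ctr [ 631.1 -222.7] size [132. 124.] ang 83.8 z 2..24 mean [ 635.7 -211.7]
purple_tray p0.39 px [402, 145, 407, 176] n 206 ctr [ 633.5 -246.4] size [69. 23.] ang 163.5 z 15..30 mean [ 637.5 -249.2]
red_urgent p0.55 px [246, 169, 275, 183] n 144 ctr [ 457.3 -167. ] size [75. 22.] ang 152.6 z 2..20 mean [ 455.1 -161.9]
purple_urgent p0.56 px [177, 175, 205, 190] n 184 ctr [ 629.9 -247.3] size [78. 25.] ang 177.0 z 9..25 mean [ 633.1 -243.6]
```

View pics/top3.png

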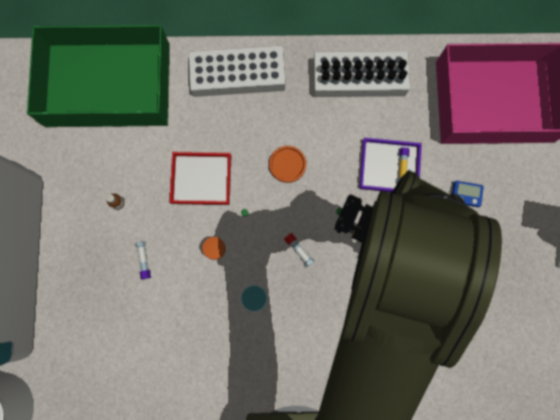

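purple_urgent lies in its tray at about pixel (404,160). The gripper is above red_urgent.

>>> {"api": "carry_out", "payload": {
  "motion": [0.35,0,5,0,0,0,0,0,4,0,0,0,0,0,2,0,0,0,0,0,0.9,0,0,0,0,0,0,0,0,0,0,0,0,0,0,0]
}}

```text
clock: 10.2
tool_pos: [0.4578, -0.1713, 0.0677]
eef_rot: [0.976, -0.216, 0.001, 0.0]
contact_force: [0.8, 0.2, 0.1]
opening: 0.568
```

>>> {"api": "carry_out", "payload": {
  "motion": [0,0,0,0,0,0,0,0,0,0,0,0,0,0,0,0,0,0,0,0,0,0,0,0,0,0,0,0,0,0],
  "hand": 0
}}

```text
clock: 10.82
tool_pos: [0.4575, -0.1711, 0.067]
eef_rot: [0.976, -0.216, 0.0, 0.0]
contact_force: [0.6, 0.7, 2.0]
opening: 0.172
```

>>> {"api": "carry_out", "payload": {
  "motion": [0,0,-2,0,0,0,0,0,-5,0,0,0,0,0,-5,0,0,0,0,0,0,0,0,0]
}}

```text
clock: 11.32
tool_pos: [0.4589, -0.1718, 0.1898]
eef_rot: [0.976, -0.216, 0.003, 0.0]
contact_force: [0.0, -0.4, -0.3]
opening: 0.173
```

```bash
python3 plan.py 608 229 187 -2.5
```

```text
shift cm [ -3.42 -42.62   0.28] rows 7.126871017982423 turn [ 0.001 -0.007 -0.393] rows 2.1819552358778758 t 11.325 q7 -1.4758676088839282 open 0.17252048080008744
```

>>> {"api": "carry_out", "payload": {
  "motion": [-0.43,-5.33,0.03,0,0,0,-0.43,-5.33,0.03,0,0,0,-0.43,-5.33,0.03,0,0,0,-0.43,-5.33,0.03,0,0,0,-0.43,-5.33,0.03,0,0,0,-0.43,-5.33,0.03,0,0,0,-0.43,-5.33,0.03,0,0,0,-0.43,-5.33,0.03,0,0,0]
}}

```text
clock: 12.32
tool_pos: [0.606, 0.2314, 0.1826]
eef_rot: [0.976, -0.216, -0.001, 0.001]
contact_force: [1.2, -1.2, 0.5]
opening: 0.17
```

>>> {"api": "carry_out", "payload": {
  "motion": [0,0,0,0,0,-0.131,0,0,0,0,0,-0.131,0,0,0,0,0,-0.131,0,0,0,0,0,0]
}}

```text
clock: 12.82
tool_pos: [0.6057, 0.2296, 0.1829]
eef_rot: [1.0, -0.022, -0.001, 0.0]
contact_force: [-0.1, -0.2, -0.3]
opening: 0.172
```

```bash
python3 plan.py 608 229 74 -2.5
```

```text
shift cm [ 0.26  0.04 10.89] rows 1.8152939138493176 turn [ 0.001  0.002 -0.001] rows 0.01517662777976808 t 12.825 q7 -1.8100485104886026 open 0.1717723678806534
```

>>> {"api": "carry_out", "payload": {
  "motion": [0.2,0,4,0,0,0,0,0,4,0,0,0,0,0,2,0,0,0,0,0,0.9,0,0,0,0,0,0,0,0,0]
}}

```text
clock: 13.45
tool_pos: [0.6086, 0.2298, 0.0756]
eef_rot: [1.0, -0.022, 0.0, 0.0]
contact_force: [-0.4, -0.8, 0.0]
opening: 0.175
```

>>> {"api": "carry_out", "payload": {
  "motion": [0,0,0,0,0,0,0,0,0,0,0,0,0,0,0,0,0,0,0,0,-2,0,0,0,0,0,-5,0,0,0,0,0,-5,0,0,0,0,0,0,0,0,0],
  "hand": 2.5
}}

```text
clock: 14.32
tool_pos: [0.6112, 0.2303, 0.2014]
eef_rot: [1.0, -0.022, 0.005, -0.002]
contact_force: [0.1, -1.1, 0.2]
opening: 0.283
```

```bash
python3 plan.py 444 -12.5 190 41
```

```text
shift cm [-15.66  24.99   0.9 ] rows 4.917287078727097 turn [ 0.    -0.011 -0.759] rows 4.217773853030275 t 14.325 q7 -1.8102636944906323 open 0.2834279352975385
```

>>> {"api": "carry_out", "payload": {
  "motion": [-3.13,5,0.18,0,0,0,-3.13,5,0.18,0,0,0,-3.13,5,0.18,0,0,0,-3.13,5,0.18,0,0,0,-3.13,5,0.18,0,0,0,0,0,0,0,0,-0.17,0,0,0,0,0,-0.17,0,0,0,0,0,-0.17],
  "hand": 5
}}

```text
clock: 15.32
tool_pos: [0.441, -0.0135, 0.1866]
eef_rot: [0.972, 0.234, -0.0, 0.0]
contact_force: [-0.4, -0.2, -0.0]
opening: 0.562
```

>>> {"api": "carry_out", "payload": {
  "motion": [0,0,0,0,0,-0.125,0,0,0,0,0,-0.125,0,0,0,0,0,0]
}}

```text
clock: 15.7
tool_pos: [0.441, -0.0133, 0.1866]
eef_rot: [0.937, 0.35, -0.0, -0.0]
contact_force: [0.9, 0.8, 0.9]
opening: 0.567
```

```bash
python3 plan.py 444 -12.5 67 41; python3 - <<'E'
from h import *
p=snapshot("top"); measure(p,["red_urgent","red_plain"]); save(p,"top4.png")
p=snapshot("scene"); measure(p,["red_urgent","red_plain","purple_urgent","amber_bottle"]); save(p,"scene4.png")
E
```

```text
shift cm [ 0.28  0.14 11.96] rows 1.9940855300596214 turn [-0.  0. -0.] rows 0.0015885746451798958 t 15.7 q7 -1.0498106572355603 open 0.5673709652794989
red_urgent p0.59 px [182, 156, 193, 193] n 269 ctr [606.4 229.2] size [80. 20.] ang 177.2 z 17..30 mean [605.1 228.2]
red_urgent p0.60 px [283, 269, 318, 293] n 322 ctr [608.8 226.6] size [81. 32.] ang 175.9 z 5..26 mean [608.7 233.9]
red_plain p0.53 px [366, 303, 384, 334] n 413 ctr [542.4 374.8] size [70. 33.] ang 43.7 z 1..59 mean [561.2 391.1]
purple_urgent p0.55 px [179, 177, 204, 189] n 169 ctr [ 630.1 -244.2] size [80. 21.] ang 177.4 z 8..25 mean [ 633.3 -243.2]
amber_bottle p0.59 px [367, 303, 387, 330] n 412 ctr [537.7 384.2] size [70. 31.] ang 11.3 z 0..59 mean [560.9 391.2]
```

View pics/top4.png

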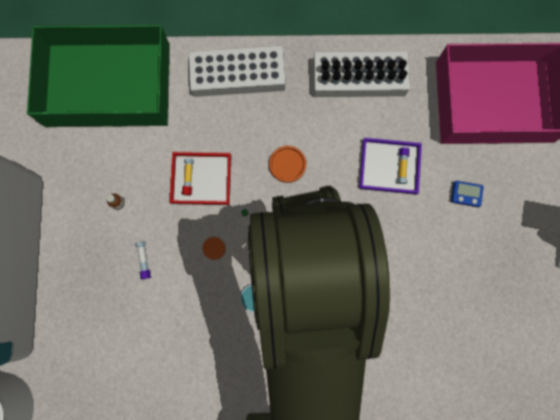

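Both urgent tubes lie flat in their trays, at pixels (188,177) and (404,166), and nothing else has moved. Next is red_plain.

>>> {"api": "carry_out", "payload": {
  "motion": [0.3,0.15,5,0,0,0,0,0,4,0,0,0,0,0,2,0,0,0,0,0,0.95,0,0,0,0,0,0,0,0,0,0,0,0,0,0,0]
}}

```text
clock: 16.85
tool_pos: [0.4516, -0.0129, 0.0814]
eef_rot: [0.937, 0.351, -0.006, -0.002]
contact_force: [-0.4, 0.4, -0.5]
opening: 0.568
```

>>> {"api": "carry_out", "payload": {
  "motion": [0,0,0,0,0,0,0,0,0,0,0,0,0,0,0,0,0,0,0,0,0,0,0,0,0,0,0,0,0,0],
  "hand": 0
}}

```text
clock: 17.48
tool_pos: [0.4504, -0.0117, 0.0819]
eef_rot: [0.936, 0.352, -0.007, -0.003]
contact_force: [-2.7, 3.5, 18.2]
opening: 0.051
```

>>> {"api": "carry_out", "payload": {
  "motion": [0,0,-2,0,0,0,0,0,-5,0,0,0,0,0,-5,0,0,0,0,0,0,0,0,0]
}}

```text
clock: 17.98
tool_pos: [0.4547, -0.0128, 0.204]
eef_rot: [0.937, 0.35, -0.003, -0.002]
contact_force: [0.6, 0.7, -0.6]
opening: 0.002
```

```bash
python3 plan.py 605 178 187 -2.5
```

```text
shift cm [23.87 -4.53  1.6 ] rows 4.058089581110019 turn [-0.003  0.007  0.76 ] rows 4.219657450245056 t 17.975 q7 -1.6117713938443379 open 0.0020873008554668144
```

The descent stopped 14 mm short, so the grasp slipped off. I'll check the joints and the tube.

```bash
python3 - <<'E'
from h import *
print(monitor.get_state()["q"].round(2))
p=snapshot("scene"); measure(p,["red_plain"],2); cv2.imwrite("pics/s5.png",cv2.resize(p["frame"][140:300,190:390,::-1],None,fx=4,fy=3.75))
E
```

```text
[ 0.21  0.68 -0.45  2.14  0.66  0.46 -1.61]
red_plain p0.61 px [288, 190, 303, 214] n 194 ctr [440.8 -18.5] size [98. 27.] ang 39.9 z -3..19 mean [448.5  -9.2]
```

View pics/s5.png

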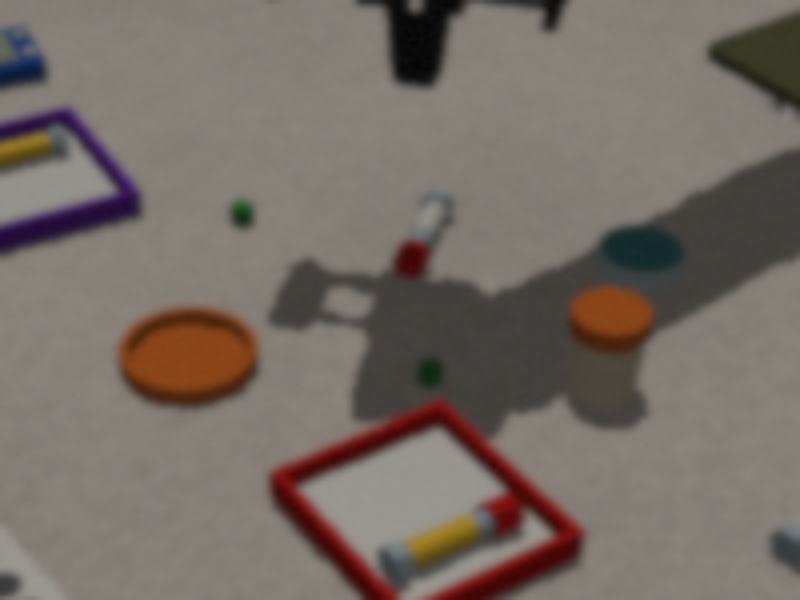

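The tube hasn't moved, at crop pixel (425,235). Joint 6 runs into its range limit this close to the base. I'll tilt the tool about the jaw axis, with the tips toward the base, to get down.

```bash
sed -i 's/^print/tilt=float(sys.argv[5]) if len(sys.argv)>5 else 0\nT=T*R.from_euler("y",tilt); r=(C.inv()*T).as_rotvec(); print(s["q"].round(2))\nprint/' plan.py
python3 plan.py 456 -2 180 41 -0.25
```

```text
[ 0.2   0.69 -0.44  2.15  0.66  0.45 -1.61]
shift cm [ 0.97 -0.65  2.12] rows 0.4036448326504185 turn [-0.008 -0.24   0.002] rows 1.3324093362003357 t 18.075 q7 -1.6126449153856013 open 0.005018341257998779
```

>>> {"api": "carry_out", "payload": {
  "motion": [0.95,-0.65,2.1,0,0,0,0,0,0,-0.004,-0.12,0,0,0,0,-0.004,-0.12,0,0,0,0,0,0,0,0,0,0,0,0,0],
  "hand": 5
}}

```text
clock: 18.7
tool_pos: [0.4549, -0.0022, 0.1793]
eef_rot: [0.929, 0.349, -0.118, 0.043]
contact_force: [-0.3, 0.3, 0.5]
opening: 0.546
```

```bash
python3 plan.py 456 -2 66 41 -0.25
```

```text
[ 0.07  0.78 -0.4   2.03  0.61  0.72 -1.64]
shift cm [ 2.91  0.07 10.95] rows 1.8877706973978734 turn [-0.001  0.002  0.003] rows 0.018269285366135906 t 18.7 q7 -1.6397151146748734 open 0.5461440260184596
```

>>> {"api": "carry_out", "payload": {
  "motion": [1.1,0,4,0,0,0,1,0,4,0,0,0,0.53,0,2,0,0,0,0.28,0.07,0.95,0,0,0,0,0,0,0,0,0,0,0,0,0,0,0]
}}

```text
clock: 19.45
tool_pos: [0.4574, -0.0016, 0.0676]
eef_rot: [0.929, 0.348, -0.117, 0.044]
contact_force: [-0.2, 0.1, 0.4]
opening: 0.567
```

```bash
python3 plan.py 456 -2 66 41 -0.25
```

```text
[-0.02  0.98 -0.26  2.04  0.79  0.49 -1.8 ]
shift cm [-0.08 -0.06  0.18] rows 0.03505225528285499 turn [ 0.    -0.001  0.002] rows 0.012021649996092724 t 19.45 q7 -1.798982845991722 open 0.5667263237332413
```

>>> {"api": "carry_out", "payload": {
  "motion": [0,0,0,0,0,0,0,0,0,0,0,0,0,0,0,0,0,0,0,0,0,0,0,0,0,0,0,0,0,0],
  "hand": 0
}}

```text
clock: 20.08
tool_pos: [0.4572, -0.0015, 0.0669]
eef_rot: [0.929, 0.349, -0.117, 0.044]
contact_force: [0.7, -0.8, 2.7]
opening: 0.172
```

>>> {"api": "carry_out", "payload": {
  "motion": [-0.5,0,-2,0,0,0,-1.25,0,-5,0,0,0,-1.25,0,-5,0,0,0,0,0,0,0,0,0]
}}

```text
clock: 20.58
tool_pos: [0.4592, -0.0008, 0.1932]
eef_rot: [0.929, 0.348, -0.114, 0.044]
contact_force: [-0.2, 0.1, -0.4]
opening: 0.176
```

```bash
python3 plan.py 621 177 187 -2.5 -0.25
```

```text
[ 0.09  0.76 -0.42  2.01  0.6   0.75 -1.63]
shift cm [23.32 -2.76 -5.2 ] rows 4.008670033197334 turn [ 0.189 -0.006  0.737] rows 4.228492014940931 t 20.575 q7 -1.627698800547015 open 0.1763090762469524
```

>>> {"api": "carry_out", "payload": {
  "motion": [5.83,-0.69,-1.3,0,0,0,5.83,-0.69,-1.3,0,0,0,5.83,-0.69,-1.3,0,0,0,5.83,-0.69,-1.3,0,0,0,0,0,0,0.038,-0.001,0.147,0,0,0,0.038,-0.001,0.147,0,0,0,0.038,-0.001,0.147,0,0,0,0.038,-0.001,0.147]
}}

```text
clock: 21.58
tool_pos: [0.6187, 0.1765, 0.1811]
eef_rot: [0.99, 0.052, -0.128, 0.007]
contact_force: [0.2, 0.0, -0.2]
opening: 0.174
```

>>> {"api": "carry_out", "payload": {
  "motion": [0,0,0,0.037,-0.002,0.149,0,0,0,0,0,0]
}}

```text
clock: 21.82
tool_pos: [0.6189, 0.1756, 0.1815]
eef_rot: [0.991, -0.021, -0.129, -0.001]
contact_force: [-0.4, -0.2, -0.2]
opening: 0.177
```

```bash
python3 plan.py 621 177 74.5 -2.5 -0.25
```

```text
[-0.15  0.97 -0.35  1.38  0.21  1.08 -2.12]
shift cm [ 2.93 -0.19 10.29] rows 1.7833742902983445 turn [0.004 0.009 0.   ] rows 0.05417048745460687 t 21.825 q7 -2.1188008894240284 open 0.17697834826550732
```

>>> {"api": "carry_out", "payload": {
  "motion": [1.15,-0.19,4,0,0.009,0,1.05,0,4,0,0,0,0.46,0,1.5,0,0,0,0.25,0,0.8,0,0,0,0,0,0,0,0,0,0,0,0,0,0,0]
}}

```text
clock: 22.58
tool_pos: [0.6228, 0.1788, 0.0774]
eef_rot: [0.992, -0.021, -0.123, -0.002]
contact_force: [0.2, 0.2, -0.7]
opening: 0.176
```

>>> {"api": "carry_out", "payload": {
  "motion": [0,0,0,0,0,0,0,0,0,0,0,0,0,0,0,0,0,0,-0.5,0,-2,0,0,0,-1.25,0,-5,0,0,0,-1.25,0,-5,0,0,0,0,0,0,0,0,0],
  "hand": 2.5
}}

```text
clock: 23.45
tool_pos: [0.625, 0.1799, 0.2059]
eef_rot: [0.993, -0.021, -0.119, -0.004]
contact_force: [-0.6, 0.1, -0.8]
opening: 0.286
```

```bash
python3 plan.py 423.5 324.5 190 8; python3 - <<'E'
from h import *
p=snapshot("top"); measure(p,["purple_plain"])
p=snapshot("scene"); measure(p,["red_plain","red_urgent","purple_plain"])
E
```

```text
[-0.15  0.94 -0.35  1.36  0.2   1.1  -2.12]
shift cm [-19.78 -13.57   6.48] rows 4.141234452435289 turn [-0.025  0.237 -0.182] rows 1.6668015816763717 t 23.45 q7 -2.1200081325127487 open 0.28601649967589504
purple_plain p0.63 px [137, 240, 153, 278] n 365 ctr [423.7 324.9] size [85. 27.] ang 7.4 z -1..23 mean [420.5 322.7]
red_plain p0.63 px [270, 257, 308, 280] n 324 ctr [600.2 178.2] size [94. 34.] ang 3.2 z 5..26 mean [606.8 182.8]
red_urgent p0.91 px [284, 272, 321, 296] n 340 ctr [608.7 226.8] size [81. 32.] ang 177.8 z 4..26 mean [611.2 233.2]
purple_plain p0.72 px [383, 265, 408, 290] n 204 ctr [428.6 327. ] size [76. 16.] ang 9.2 z 5..20 mean [431.5 328.8]
```

>>> {"api": "carry_out", "payload": {
  "motion": [-4.94,-3.39,1.62,0,0,0,-4.94,-3.39,1.62,0,0,0,-4.94,-3.39,1.62,0,0,0,-4.94,-3.39,1.62,0,0,0,0,0,0,-0.012,0.118,-0.091,0,0,0,-0.012,0.118,-0.091,0,0,0,0,0,0],
  "hand": 5
}}

```text
clock: 24.62
tool_pos: [0.4188, 0.3233, 0.185]
eef_rot: [0.997, 0.072, -0.007, 0.002]
contact_force: [-0.2, 0.2, -0.6]
opening: 0.563
```

```bash
python3 plan.py 425 325 67 8; python3 - <<'E'
from h import *
p=snapshot("top"); save(p,"top6.png"); measure(p,["red_plain","pot","amber_bottle"])
E
```

```text
[-0.59  0.76 -0.24  1.94  0.34  0.49 -2.51]
shift cm [ 0.81 -0.11 11.79] rows 1.9703139295535854 turn [0.003 0.014 0.004] rows 0.08387303741524323 t 24.625 q7 -2.5078781912845054 open 0.5625490392942042
red_plain p0.76 px [204, 158, 214, 196] n 300 ctr [603.  178.5] size [81. 22.] ang 176.8 z 16..30 mean [603.4 177.6]
pot p0.57 px [200, 235, 228, 258] n 437 ctr [444.  165.4] size [47. 46.] ang 63.9 z 18..66 mean [443.  164.2]
amber_bottle p0.73 px [107, 193, 123, 207] n 237 ctr [551.8 381.2] size [35. 26.] ang 158.1 z 1..63 mean [549.9 380.1]
```

View pics/top6.png

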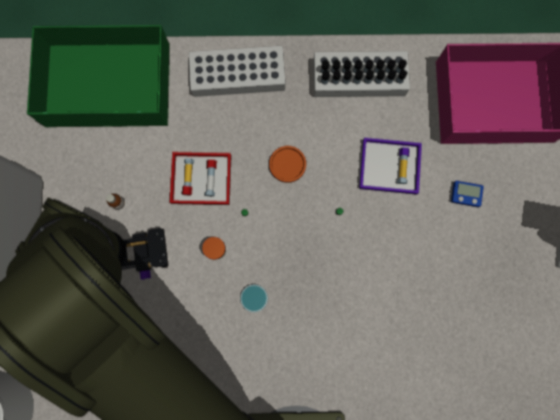

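red_plain is in its tray at pixel (209,177), and the bottle and pot are where they were. Joint 7 is near its limit, so I'll take the equivalent half-turned grasp.

>>> {"api": "carry_out", "payload": {
  "motion": [0,0,0,0,0,-0.175,0,0,0,0,0,-0.175,0,0,0,0,0,-0.175,0,0,0,0,0,-0.175,0,0,0,0,0,-0.175,0,0,0,0,0,-0.175,0,0,0,0,0,-0.175,0,0,0,0,0,-0.175]
}}

```text
clock: 25.82
tool_pos: [0.4222, 0.3222, 0.185]
eef_rot: [0.717, 0.697, -0.005, -0.003]
contact_force: [-0.0, -0.7, 0.0]
opening: 0.562
```

>>> {"api": "carry_out", "payload": {
  "motion": [0,0,0,0,0,-0.175,0,0,0,0,0,-0.175,0,0,0,0,0,-0.175,0,0,0,0,0,-0.175,0,0,0,0,0,-0.175,0,0,0,0,0,-0.175,0,0,0,0,0,-0.175,0,0,0,0,0,-0.175]
}}

```text
clock: 26.82
tool_pos: [0.4222, 0.322, 0.185]
eef_rot: [0.1, 0.995, -0.002, -0.006]
contact_force: [-0.5, -0.1, 0.8]
opening: 0.567
```

>>> {"api": "carry_out", "payload": {
  "motion": [0,0,0,0,0,-0.171,0,0,0,0,0,-0.17,0,0,0,0,0,0]
}}

```text
clock: 27.2
tool_pos: [0.422, 0.3221, 0.1848]
eef_rot: [-0.067, 0.998, -0.001, -0.007]
contact_force: [0.5, 0.5, 0.2]
opening: 0.567
```

```bash
python3 plan.py 425 325 67 188
```

```text
[-0.17  0.96 -1.03  1.92  1.04  0.94 -0.03]
shift cm [-0.5   0.27 11.77] rows 1.9644171107133006 turn [-0.001 -0.013 -0.006] rows 0.07990542713071394 t 27.2 q7 -0.03355289247209566 open 0.5672862204076176
```

>>> {"api": "carry_out", "payload": {
  "motion": [-0.35,0.27,4,0,-0.013,0,0,0,4,0,0,0,0,0,2.5,0,0,0,0,0,1.25,0,0,0,0,0,0,0,0,0,0,0,0,0,0,0]
}}

```text
clock: 27.95
tool_pos: [0.4241, 0.3264, 0.0687]
eef_rot: [-0.069, 0.998, -0.0, 0.001]
contact_force: [0.5, 0.4, 0.3]
opening: 0.566
```

```bash
python3 plan.py 425 325 67 188
```

```text
[-0.25  1.13 -0.88  1.95  1.31  0.81 -0.22]
shift cm [-0.07 -0.15  0.17] rows 0.03997546065660131 turn [-0.     0.002 -0.001] rows 0.01447194566463863 t 27.95 q7 -0.22450026996093345 open 0.5659041359907032
```

>>> {"api": "carry_out", "payload": {
  "motion": [0,-0.1,0.15,0,0,0,0,0,0,0,0,0,0,0,0,0,0,0,0,0,0,0,0,0,0,0,0,0,0,0],
  "hand": 0
}}

```text
clock: 28.58
tool_pos: [0.4238, 0.325, 0.0664]
eef_rot: [-0.07, 0.998, -0.001, 0.001]
contact_force: [0.4, -1.0, 1.0]
opening: 0.172
```

>>> {"api": "carry_out", "payload": {
  "motion": [0,0,-2,0,0,0,0,0,-5,0,0,0,0,0,-5,0,0,0,0,0,0,0,0,0]
}}

```text
clock: 29.08
tool_pos: [0.4243, 0.3269, 0.1896]
eef_rot: [-0.07, 0.998, 0.002, 0.003]
contact_force: [0.4, -0.0, -0.3]
opening: 0.176
```

```bash
python3 plan.py 631 -198 190 174
```

```text
[-0.18  0.95 -1.02  1.92  1.05  0.93 -0.03]
shift cm [-13.15 -54.85  -0.12] rows 9.40141308863163 turn [0.004 0.006 0.245] rows 1.3589937318002276 t 29.075 q7 -0.032403307940794844 open 0.17607652725738174
```

>>> {"api": "carry_out", "payload": {
  "motion": [-1.3,-5.5,0,0,0,0,-1.3,-5.5,0,0,0,0,-1.3,-5.5,0,0,0,0,-1.3,-5.5,0,0,0,0,-1.3,-5.5,0,0,0,0,-1.3,-5.5,0,0,0,0,-1.3,-5.5,0,0,0,0,-1.3,-5.5,0,0,0,0]
}}

```text
clock: 30.08
tool_pos: [0.5878, -0.0984, 0.1857]
eef_rot: [-0.07, 0.998, -0.001, -0.0]
contact_force: [0.2, 0.9, -0.9]
opening: 0.175
```

>>> {"api": "carry_out", "payload": {
  "motion": [-1.3,-5.4,0,0,0,0,-1.3,-5.4,0,0,0,0,0,0,0,0,0,0.12,0,0,0,0,0,0.125,0,0,0,0,0,0]
}}

```text
clock: 30.7
tool_pos: [0.6281, -0.1997, 0.1859]
eef_rot: [0.052, 0.999, -0.001, -0.0]
contact_force: [-0.3, -0.0, 0.1]
opening: 0.174
```

```bash
python3 plan.py 631 -198 74 174
```

```text
[ 0.7   1.06 -0.99  1.53  0.96  1.1   0.95]
shift cm [-0.28  0.22 11.19] rows 1.865915322509277 turn [-0.002 -0.     0.001] rows 0.011358628648772122 t 30.7 q7 0.9501506144548093 open 0.17384405362948052
```

>>> {"api": "carry_out", "payload": {
  "motion": [-0.3,0.2,4,0,0,0,0,0,4,0,0,0,0,0,2.2,0,0,0,0,0,0.9,0,0,0,0,0,0,0,0,0,0,0,0,0,0,0]
}}

```text
clock: 31.45
tool_pos: [0.6329, -0.1979, 0.0777]
eef_rot: [0.053, 0.999, -0.001, 0.002]
contact_force: [-0.7, 0.3, -0.3]
opening: 0.178
```

>>> {"api": "carry_out", "payload": {
  "motion": [0,0,0,0,0,0,0,0,0,0,0,0,0,0,0,0,0,0,0,0,-2,0,0,0,0,0,-5,0,0,0,0,0,-5,0,0,0,0,0,0,0,0,0],
  "hand": 2.5
}}

```text
clock: 32.33
tool_pos: [0.6344, -0.1969, 0.2024]
eef_rot: [0.053, 0.999, -0.0, 0.005]
contact_force: [0.5, -0.2, 0.2]
opening: 0.285
```

```bash
for y in 174 120 150; do python3 plan.py 447 165.5 200 $y;done
```

```text
[ 0.7   1.04 -1.01  1.51  0.95  1.12  0.96]
shift cm [ 2.245e+01  3.407e+01 -1.000e-02] rows 6.800352167069453 turn [-0.     0.011 -0.   ] rows 0.06112750029674919 t 32.325 q7 0.9595958302539931 open 0.2849409736306805
[ 0.7   1.04 -1.01  1.51  0.95  1.12  0.96]
shift cm [ 2.245e+01  3.407e+01 -1.000e-02] rows 6.800352167069453 turn [0.005 0.01  0.942] rows 5.2338693216030405 t 32.325 q7 0.9595958302539931 open 0.2849409736306805
[ 0.7   1.04 -1.01  1.51  0.95  1.12  0.96]
shift cm [ 2.245e+01  3.407e+01 -1.000e-02] rows 6.800352167069453 turn [0.002 0.011 0.418] rows 2.325448107294516 t 32.325 q7 0.9595958302539931 open 0.2849409736306805
```

>>> {"api": "carry_out", "payload": {
  "motion": [3.2,4.87,0,0,0,0,3.2,4.87,0,0,0,0,3.2,4.87,0,0,0,0,3.2,4.87,0,0,0,0,3.2,4.87,0,0,0,0,3.2,4.87,0,0,0,0,3.2,4.87,0,0,0,0,0,0,0,0,0.01,0],
  "hand": 8.8
}}

```text
clock: 33.33
tool_pos: [0.4426, 0.1698, 0.1967]
eef_rot: [0.047, 0.999, 0.001, -0.004]
contact_force: [0.6, -0.5, -0.0]
opening: 1.003
```

```bash
python3 plan.py 446 166 106 174;  python3 - <<'E'
from h import *
p=snapshot("top"); measure(p,["purple_plain","purple_urgent","red_plain","red_urgent","pot_stand"]); save(p,"top7.png")
p=snapshot("scene"); measure(p,["pot","pot_stand","purple_plain"])
E
```

```text
[ 0.11  0.86 -0.98  2.08  1.04  0.81 -0.06]
shift cm [-0.45 -0.37  9.07] rows 1.5142249951563393 turn [ 0.003 -0.009  0.01 ] rows 0.07481851498082699 t 33.325 q7 -0.05682814455275409 open 1.0025124846297873
purple_urgent p0.41 px [109, 194, 126, 208] n 221 ctr [550.7 381.2] size [32. 25.] ang 151.0 z 10..62 mean [549.5 379.7]
red_plain p0.61 px [205, 158, 214, 183] n 144 ctr [619.  176.3] size [47. 18.] ang 4.1 z 19..30 mean [621.4 176.8]
red_urgent p0.55 px [361, 135, 372, 147] n 68 ctr [ 586.7 -114.5] size [245.  21.] ang 149.1 z 4..472 mean [ 677.  -167.8]
pot_stand p0.60 px [268, 144, 305, 163] n 550 ctr [582.6  22.5] size [205.  76.] ang 168.3 z -1..18 mean [652.4  12.8]
pot p0.55 px [331, 218, 352, 248] n 548 ctr [421.1 141.4] size [123.  48.] ang 45.7 z -1..62 mean [453.4 173.1]
pot_stand p0.75 px [220, 222, 253, 250] n 765 ctr [633.1   3.6] size [101.  82.] ang 54.2 z -1..13 mean [637.6   8.9]
purple_plain p0.55 px [183, 183, 213, 196] n 189 ctr [ 635.  -205.7] size [79. 43.] ang 172.6 z 7..25 mean [ 639.5 -193.2]
```

View pics/top7.png

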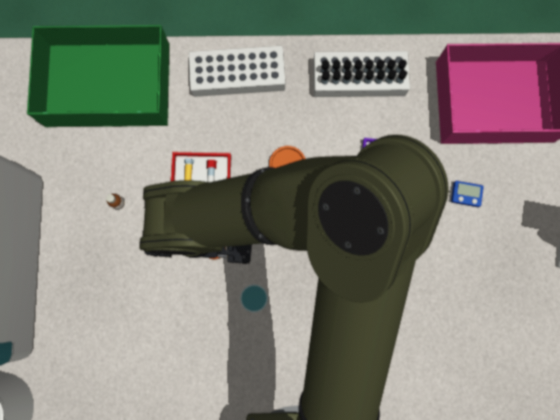

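The gripper is above the pot, with the elbow swung to the right and clear. Descending.

>>> {"api": "carry_out", "payload": {
  "motion": [-0.4,-0.37,0,0,-0.009,0.01,0,0,3,0,0,0,0,0,3,0,0,0,0,0,2,0,0,0,0,0,1.05,0,0,0,0,0,0,0,0,0]
}}

```text
clock: 34.58
tool_pos: [0.4485, 0.1604, 0.1047]
eef_rot: [0.058, 0.998, -0.001, -0.0]
contact_force: [-0.4, 0.6, -0.1]
opening: 1.001
```

```bash
python3 plan.py 446 166 106 174
```

```text
[ 0.04  1.01 -0.83  2.12  1.32  0.7  -0.28]
shift cm [ 0.31  0.53 -0.13] rows 0.10489841495285986 turn [-0.001  0.    -0.011] rows 0.060299858290041454 t 34.575 q7 -0.282257607861663 open 1.001413831096312
```

>>> {"api": "carry_out", "payload": {
  "motion": [0.3,0.5,0,0,0,-0.01,0,0,0,0,0,0]
}}

```text
clock: 34.83
tool_pos: [0.4463, 0.1668, 0.1058]
eef_rot: [0.052, 0.999, 0.0, 0.001]
contact_force: [-0.2, 0.6, -0.3]
opening: 0.999
```

>>> {"api": "carry_out", "payload": {
  "motion": [0,0,0,0,0,0,0,0,0,0,0,0,0,0,0,0,0,0,0,0,0,0,0,0,0,0,0,0,0,0],
  "hand": 0,
  "grip_force": 20
}}

```text
clock: 35.45
tool_pos: [0.4462, 0.1658, 0.105]
eef_rot: [0.053, 0.999, -0.001, 0.0]
contact_force: [0.2, -0.0, 0.2]
opening: 0.533
```

>>> {"api": "carry_out", "payload": {
  "motion": [0,0,-2,0,0,0,0,0,-4,0,0,0,0,0,-4,0,0,0,0,0,0,0,0,0]
}}

```text
clock: 35.95
tool_pos: [0.447, 0.1668, 0.2071]
eef_rot: [0.053, 0.999, 0.001, 0.002]
contact_force: [-0.6, 0.2, -0.7]
opening: 0.534
```

```bash
python3 plan.py 635.5 8.5 206 174; python3 - <<'E'
from h import *
p=snapshot("scene"); measure(p,["pot"])
E
```

```text
[ 0.11  0.84 -0.97  2.07  1.02  0.81 -0.04]
shift cm [-20.41 -13.76   0.19] rows 4.102963672398081 turn [ 0.002  0.005 -0.001] rows 0.027331706999815974 t 35.95 q7 -0.03692892802517407 open 0.5342609571545677
pot p0.86 px [336, 181, 353, 213] n 451 ctr [452.1 168.8] size [56. 38.] ang 105.2 z 105..164 mean [459.8 173.4]
```

>>> {"api": "carry_out", "payload": {
  "motion": [-4.08,-2.75,0,0,0,0,-4.08,-2.75,0,0,0,0,-4.08,-2.75,0,0,0,0,-4.08,-2.75,0,0,0,0,-4.08,-2.75,0,0,0,0,0,0,0,0,0,0,0,0,0,0,0,0]
}}

```text
clock: 36.92
tool_pos: [0.6333, 0.0083, 0.2036]
eef_rot: [0.052, 0.999, -0.001, -0.001]
contact_force: [-0.1, 1.0, -1.1]
opening: 0.538
```

```bash
python3 plan.py 635.5 8.5 110 174; python3 - <<'E'
from h import *
p=snapshot("scene"); measure(p,["pot","pot_stand"])
E
```

```text
[ 0.4   1.   -0.98  1.6   0.93  1.07  0.61]
shift cm [-0.24  0.06  9.36] rows 1.5598135697721578 turn [-0.001 -0.003  0.   ] rows 0.015570359076728121 t 36.925 q7 0.6124795291234466 open 0.538058155455127
pot p0.89 px [225, 180, 245, 206] n 352 ctr [615.6 -56.9] size [256.  42.] ang 72.8 z 98..160 mean [644.4  18.5]
pot_stand p0.67 px [218, 223, 254, 248] n 760 ctr [637.7  10.1] size [83. 82.] ang 41.1 z -1..14 mean [638.7   9.7]
```

>>> {"api": "carry_out", "payload": {
  "motion": [-0.1,0,4,0,0,0,0,0,3,0,0,0,0,0,1.5,0,0,0,0,0,0.8,0,0,0,0,0,0,0,0,0,0,0,0,0,0,0]
}}

```text
clock: 37.83
tool_pos: [0.6361, 0.0079, 0.1134]
eef_rot: [0.053, 0.999, -0.0, 0.001]
contact_force: [0.9, 0.8, -0.9]
opening: 0.539
```

>>> {"api": "carry_out", "payload": {
  "motion": [0,0,0,0,0,0,0,0,0,0,0,0,0,0,0,0,0,0,0,0,0,0,0,0,0,0,-2,0,0,0,0,0,-4,0,0,0,0,0,-5,0,0,0,0,0,0,0,0,0],
  "hand": 8.8
}}

```text
clock: 38.83
tool_pos: [0.6375, 0.0093, 0.228]
eef_rot: [0.053, 0.999, 0.001, 0.005]
contact_force: [0.7, 0.5, -0.3]
opening: 0.996
```

>>> {"api": "carry_out", "payload": {
  "motion": [6,0,-3,0,0,0,6,0,-2,0,0,0,6,0,0,0,0,0,0,0,0,0,0,0]
}}

```text
clock: 39.33
tool_pos: [0.4552, 0.0252, 0.2695]
eef_rot: [0.049, 0.999, -0.003, -0.003]
contact_force: [1.5, -0.2, -0.6]
opening: 0.998
```

```bash
python3 - <<'E'
from h import *
p=snapshot("top"); measure(p); cv2.imwrite("pics/top8.png",cv2.resize(p["frame"][130:280,100:440,::-1],None,fx=2.3,fy=2.3))
p=snapshot("scene"); measure(p); cv2.imwrite("pics/s8.png",cv2.resize(p["frame"][140:340,150:410,::-1],None,fx=3,fy=3))
E
```

```text
red_urgent p0.73 px [180, 157, 191, 191] n 260 ctr [605.3 230.1] size [78. 21.] ang 178.1 z 17..30 mean [603.8 228. ]
red_plain p0.87 px [205, 159, 216, 196] n 255 ctr [603.  176.7] size [80. 21.] ang 178.7 z 17..29 mean [604.3 177.5]
purple_urgent p0.40 px [205, 160, 216, 195] n 299 ctr [603.4 179.2] size [80. 22.] ang 175.0 z 15..29 mean [603.8 177.8]
purple_plain p0.68 px [374, 143, 385, 181] n 312 ctr [ 634.6 -200.2] size [86. 24.] ang 175.6 z 10..30 mean [ 631.7 -197.9]
pot p0.69 px [276, 147, 300, 162] n 177 ctr [ 5.723e+02 -5.000e-01] size [161.  40.] ang 5.4 z 61..316 mean [637.    4.1]
red_tray p0.69 px [168, 151, 230, 203] n 2370 ctr [604.5 204.6] size [137. 117.] ang 87.9 z 3..23 mean [604.3 201.4]
purple_tray p0.61 px [358, 137, 423, 193] n 2489 ctr [ 629.3 -225.4] size [138. 125.] ang 83.5 z 2..24 mean [ 626.2 -222.1]
pot_stand p0.56 px [273, 145, 305, 164] n 174 ctr [6.589e+02 2.000e-01] size [77. 34.] ang 75.1 z 1..65 mean [658.5  -2.8]
amber_bottle p0.58 px [108, 192, 126, 208] n 226 ctr [551.6 382.3] size [32. 28.] ang 156.4 z 10..63 mean [549.5 379.8]
red_urgent p0.
[... 235 characters left out ...]
0.74 px [169, 167, 227, 209] n 1128 ctr [ 622.7 -236.4] size [170. 128.] ang 83.2 z -2..23 mean [ 630.5 -213.2]
purple_plain p0.68 px [184, 182, 213, 197] n 193 ctr [ 635.6 -193.8] size [81. 20.] ang 174.7 z 8..25 mean [ 636.4 -192.5]
pot p0.74 px [228, 208, 248, 240] n 563 ctr [616.1 -30.4] size [139.  53.] ang 58.2 z -1..66 mean [639.5  14.7]
red_tray p0.82 px [260, 246, 334, 310] n 2203 ctr [605.8 192.1] size [156. 117.] ang 87.9 z -0..20 mean [608.5 205.5]
pot_stand p0.67 px [220, 225, 258, 249] n 502 ctr [640.5  11.1] size [88. 81.] ang 141.6 z -3..14 mean [643.3  18.3]
amber_bottle p0.68 px [367, 301, 385, 330] n 397 ctr [558.9 389.8] size [32. 26.] ang 126.5 z 3..59 mean [561.9 391.7]
```

View pics/s8.png

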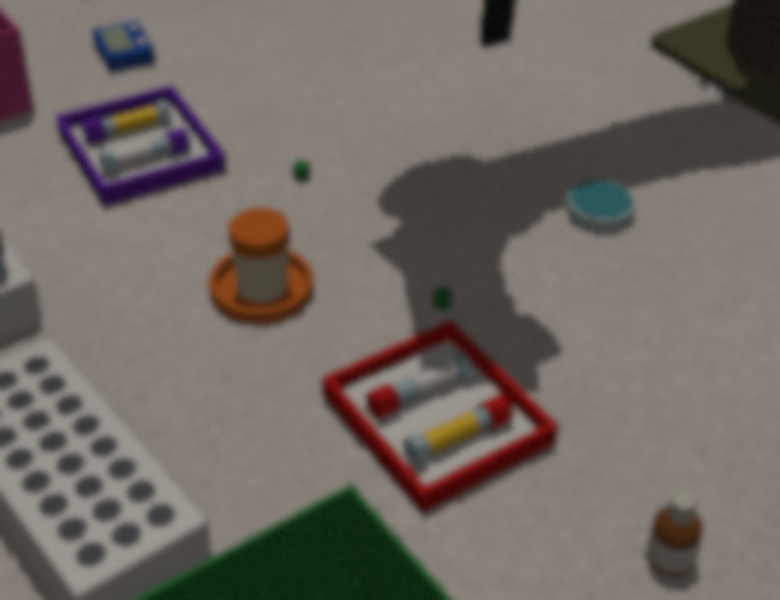

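View pics/top8.png

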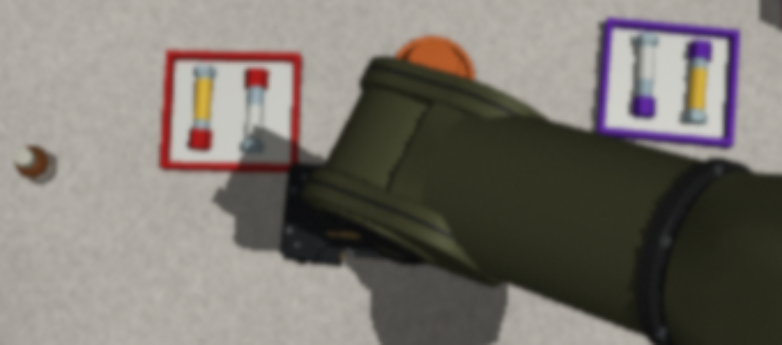

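Both pictures show all four tubes flat in their trays, the pot upright in the stand at crop pixel (262,260), and the bottle standing and unmoved. Handing in.

```bash
python3 -c "
from h import *
s=monitor.get_state();print(s['clock'],abs(s['qd']).max(),s['contact_force']);print(workorder.finish_job())"
```

```text
40.325 0.0015474086965122959 [ 0.14146149  0.29235064 -0.78698209]
the job is handed in; nothing more can be done
None
```

I sorted the whole delivery and handed the job in at 40.3 s; it gave no verdict. I placed the two yellow-banded tubes first, then the white-labelled red and purple tubes, and the pot last.

- **Tubes:** the last pictures show all four lying flat in the trays of their cap colours. Each is about 25 mm either side of its tray's centre line, and all are released.
- **Pot:** it stands upright in the orange stand, an estimated 4 mm from the centre.
- **Amber bottle:** it is standing where it began.
- **Robot:** at rest and touching nothing when I handed in.

**What went wrong:** my first grasp of the white-labelled red tube failed. The arm stopped 14 mm short of the grasp height, probably at a joint limit, and the fingers closed on the top of the tube with about 18 N. A check showed the tube had not moved. I tilted the tool, gripped it again and placed it normally.

**Where the checks disagreed:** on the last pictures the finder mixed up the purple_urgent label in both views. It marked red_plain in the top view and the whole tray in the scene view. In the top view the arm partly hid the pot and stand. For these I relied on what the pictures show, and for the pot's position on the scene camera.

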